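Count a colony on the pink dish and save it

ROBOT

A 7-joint arm with a two-finger parallel gripper is mounted at the origin on a cart in front of the work surface, level with it; the furniture and walls round the work are solid. World frame = base frame: x ahead of the robot, y to its left, z up, the work surface at z = 0. Lengths are in mm, angles in rad, forces in N, time in s.
With the tool pointing down it reaches from about 400 to 875 mm from the base axis. Payload 6.5 kg.
Tool frame: the origin (TCP) lies where the fingers leave the gripper's body, on its centre line; the fingertips stand 64 mm ahead of it and the grasp point (between the pads) lies 45 mm ahead of it (ctrl.tip_extent is the distance from the TCP to the fingertips, in mm); z points along the fingers, y is the line along which they close (so a half turn about z gives the same grasp; the last joint's range is limited). The gripper opens to 88 mm and grips with 3 to 60 N. Pads are 18 mm wide; open, the fingers measure 123 mm over their backs; the gripper's body (75 mm by 187 mm) begins 45 mm behind the grasp point.
Start: joints at [1.057, 0.536, -0.004, 1.538, 0.003, 1.067, -0.071], TCP at [281.436, -585.904, 302.716] pointing down, gripper open.
Joint ranges: [-2.7, 2.7], [-0.37, 2.16], [-1.27, 1.26], [0.24, 2.4], [-1.31, 4.45], [0.19, 1.91], [-2.76, 2.76]. Speed limits (rad/s): [2.39, 2.39, 3.14, 3.14, 3.14, 3.14, 3.14].

INTERFACE

Orientations are given as a unit quaternion [w, x, y, z].
In Python, from cell import ctrl gives the robot as it stands.
- The arm moves only by the tool carry_out, never from a script. Its arguments are lists of equal length, an entry for each row: "offset": the shift along the tool's x, y, z as a fraction of full scale, a list of three; "roll": the turn about the tool's z as a fraction of full scale; "claw": the opening, from 0 (shut) to 1 (fully open). A call has 1 to 20 rows; each row shifts and turns the commanded pose from where the row before left it, along the tool's axes as they then stand; what a row does not reach is not made up. Full scale, the value 1, is 30 mm for a shift and 0.12 rad for a turn. A row lasts 1/12 s, in which the tool goes at most 41.7 mm and 7.16 degrees, less where a joint would pass 70% of its speed; a pose out of reach is approached as far as the arm can. A call with a number of a shift or a turn outside -1 to 1 is refused whole. A call with a gripper value outside its range is refused whole. The fingers move at their own pace and stop on an object; the grip force is fixed at half the most. Time passes only in rows, so rows that do not move let the fingers close. It gives the time, the measured TCP pose, the force, the opening and the grip force at its end, in the units of the state.
- ctrl.observe(): the state, without advancing time (a new reading comes with each control period).
- ctrl.read_camera(name): name is "scene" or "top" or "wrist"; returns the picture (400x640x3 uint8, blue, green, red); there is no depth.
- ctrl.camera_info(name): a dict with "fovy" (degrees; the focal length in pixels is half the picture's height over the tangent of half this angle, whatever the lens; pixels are square), "cx", "cy" (the principal point, pixels), "dist_coeffs" ([k1, k2, p1, p2, k3] as OpenCV has them; the pictures are not rectified), "extrinsics" (4x4, takes a point from world to camera coordinates). Camera axes: x right, y up, looking along -z (the intrinsics and any distortion apply to the point x, -y, -z); pixel columns grow to the right and rows downward; lengths in mm; the calibration is good to about 2 mm. A picture is of the moment at which its call begins: read the wrist's pose just before it. camera_info takes no time and is no camera call; for the wrist camera it gives the pose at the moment of the call.
- ctrl.job_done(): hands the job in; it is judged then, once.
The state is a dict: "clock": time; "joint_positions": joint angles; "qvel": joint speeds; "tau": joint torques, N m; "eef_pos": TCP position; "tcp_rot": TCP orientation; "force": force on the tool from outside, world axes, zero at the start; "ft_torque": the same for the moment, N m; "gripper_width": finger opening in mm; "gripper_force": force on a finger pad.
Only numpy, scipy, OpenCV 4.12 (cv2) and the standard library are available. Lean on these libraries where they do the work, as an engineer would, in place of code of your own. Each camera call takes 0.05 s, during which the arm holds its last target. There are 200 camera calls.

TASK

Register one colony on the pink dish: with the fingertips, touch the lid of the pink petri dish (on the stand with the blue band) lightly from above so that the sprung pad it lies on is pressed down, and let it come up again. Then press the green key on the white console lightly to save the count, and withdraw clear of everything. Do not grasp or lift anything; do not touch the tan dish, do not press its pad or the red key, and do not disturb the bottles and cups.

Things in the scene. Friction and masses are not known exactly. Their poses are not given: they have to be found in the camera images.
- pink_dish: closed 60 mm petri dish with pink agar and a clear lid, 61 mm across, 16 mm high, origin at the centre of its underside, z up (lid top 16 mm above the origin). It lies loose (22 g) on the pad of counter_pink, inside a lip 3 mm high, lid top 50 mm above the desk.
- tan_dish: closed 60 mm petri dish with tan (beige) agar and a clear lid, 61 mm across, 16 mm high, origin at the centre of its underside, z up (lid top 16 mm above the origin). It lies loose (22 g) on the pad of counter_tan, inside a lip 3 mm high, lid top 50 mm above the desk.
- counter_pink: round white pressure-sensing colony counter stand fixed to the desk, 90 mm across, with a 70 mm round sprung aluminium pad, carrying the pink dish, with a blue band round its foot; origin at the centre of its underside on the desk, z up; pad top 34 mm above the origin at rest. The two stands differ only in band and dish, and, like the console, may swap places.
- counter_tan: round white pressure-sensing colony counter stand fixed to the desk, 90 mm across, with a 70 mm round sprung aluminium pad, carrying the tan dish, with a yellow band round its foot; origin at the centre of its underside on the desk, z up; pad top 34 mm above the origin at rest. The two stands differ only in band and dish, and, like the console, may swap places.
- pad_pink (a joint): how far the sprung pad under the pink dish is pressed down: 0 at rest, 0.0075 m at its stop; it counts from 0.003. Beyond dish weight it starts to sink at about 1.2 N, counts at about 2.7 N and is at its stop at about 5 N; it springs back up by itself.
- pad_tan (a joint): how far the sprung pad under the tan dish is pressed down: 0 at rest, 0.0075 m at its stop; it counts from 0.003. Beyond dish weight it starts to sink at about 1.2 N, counts at about 2.7 N and is at its stop at about 5 N; it springs back up by itself.
- console: white key console, 56 x 112 x 19 mm, fixed to the desk, with a small blank black display along its far edge, the green and the red key side by side along its y axis; origin at the centre of its underside, z up, x away from the robot
- key_green_top (a point): centre of the top of the green round push key's cap (22 mm across) at rest, 43 mm above the desk, moving down with it; a cap stands 12 mm proud of its black collar (38 mm across, collar top 31 mm above the desk); the two keys sit 60 mm apart on the white console (console) and may swap places; z up
- key_red_top (a point): centre of the top of the red round push key's cap (22 mm across) at rest, 43 mm above the desk, moving down with it; a cap stands 12 mm proud of its black collar (38 mm across, collar top 31 mm above the desk); the two keys sit 60 mm apart on the white console (console) and may swap places; z up
- key_green (a joint): travel of the green key: 0 up, 0.008 m fully down (about 5.4 N); starts to move at about 1.5 N, registers from 0.003 (about 3 N); springs back by itself
- key_red (a joint): travel of the red key: 0 up, 0.008 m fully down (about 5.4 N); starts to move at about 1.5 N, registers from 0.003 (about 3 N); springs back by itself
- violet_bottle: dropper bottle with violet stain and a black cap, 32 mm across, 99 mm high, loose bystander; origin at the centre of its underside
- blue_bottle: dropper bottle with blue stain and a white cap, 32 mm across, 99 mm high, loose bystander; origin at the centre of its underside
- brown_bottle: dropper bottle with brown glass and a black cap, 32 mm across, 99 mm high, loose bystander; origin at the centre of its underside
- cups: stack of clear plastic cups, 42 mm across, 50 mm high, loose bystander; origin at the centre of its underside
Mind the look-alikes: they are no part of the job. Leave any black or purple look-alike of the counter_tan alone. What is shaped like the tan_dish but turquoise is not meant.

How it is judged (in metres and radians):
On the way, in this order (a step that is already met when the one before it is completed fails the run):
1. the fingers press the pink dish and its pad down to the count (value of joint pad_pink above 0.003 m and contact force between the fingers and pink_dish above 0.5 N), for 0.1 s.
2. the fingers have left the pink dish and its pad is up again (value of joint pad_pink below 0.001 m and contact force between the fingers and pink_dish below 0.05 N), for 0.1 s.
3. the fingers press the green key until it registers (value of joint key_green above 0.003 m and contact force between the fingers and key_green above 0.5 N), for 0.1 s.
At the end, for the whole second after the job is handed in: After the pink dish's pad was pressed at least 3 mm and came up, and then the green key was pressed at least 3 mm: both pads and both keys are up again (within 1 mm), both dishes lie flat and still on their own pads (within 8 mm of the centre), bottles and cups upright (value of joint each of pad_pink, pad_tan, key_green, key_red below 0.001 m and horizontal distance between pink_dish and counter_pink below 0.008 m and z of pink_dish in the frame of counter_pink between 0.031 and 0.037 m and angle between each of pink_dish, tan_dish, violet_bottle, blue_bottle, brown_bottle, cups's own z axis and vertical below 0.1 rad and linear speed of each of pink_dish, tan_dish below 0.02 m/s and horizontal distance between tan_dish and counter_tan below 0.008 m and z of tan_dish in the frame of counter_tan between 0.031 and 0.037 m); the robot touches nothing.
It fails at once if the pink dish or the green key is pressed hard (over 20 N; about 5 N is plenty) (contact force between the fingers and pink_dish above 20 N or contact force between the fingers and key_green above 20 N).
It fails at once if the pink dish is lifted, tipped or pushed off its pad (z of pink_dish in the frame of counter_pink above 0.04 m or angle between pink_dish's own z axis and vertical above 0.2 rad or horizontal distance between pink_dish and counter_pink above 0.012 m).
It fails at once if the tan dish is touched or its pad pressed (contact force between any of the fingers, the arm and tan_dish above 0.3 N or value of joint pad_tan above 0.002 m).
It fails at once if the red key is pressed (value of joint key_red above 0.002 m).
It fails at once if a bottle or the cups are disturbed (moved over 15 mm) (distance of any of violet_bottle, blue_bottle, brown_bottle, cups from where it was at the start of the episode above 0.015 m).
It also fails if it takes over 40 s, if anything falls off the work surface, if the arm or the gripper's body presses on something with over 40 N, if the wrist force passes 120 N, or if a joint passes its speed limit or range.

## Working session

There is one attempt and no reset: what is moved stays moved. The work goes in short steps, Python scripts to look and compute and a tool call to move; the robot and the scene stay as the last step left them, time stands still between calls to the robot, and variables do not carry over. Pictures are saved under pics/ and viewed, at most 10 in all, crops included, and the job is handed in when it is done.

Besides the shell and the picture viewer there is one more tool, called by a JSON object that holds its "name" and its "arguments", one argument or row to a line. carry_out: Moves the arm, as the interface text tells. Its arguments: {"type":"object","properties":{"offset":{"type":"array"},"roll":{"type":"array"},"claw":{"type":"array"}},"required":["offset","roll","claw"]}

```bash
mkdir -p pics
python3 - <<'E'
from cell import ctrl
import cv2
for n in("top","scene"):
    cv2.imwrite(f"pics/{n}0.png",ctrl.read_camera(n)); i=ctrl.camera_info(n); print(n,i)
s=ctrl.observe(); print(s["clock"],s["eef_pos"],s["tcp_rot"],s["gripper_width"],ctrl.tip_extent)
E
```

```text
top {'fovy': 52.60749422344073, 'cx': 323.98113261355826, 'cy': 202.05118439518196, 'dist_coeffs': array([0.02994829, 0.        , 0.        , 0.        , 0.        ]), 'extrinsics': array([[-1.72580582e-02, -9.99832043e-01,  6.16800008e-03,
        -2.99563886e+02],
       [ 9.96195307e-01, -1.66675850e-02,  8.55400574e-02,
        -5.12874130e+02],
       [-8.54228848e-02,  7.62078802e-03,  9.96315640e-01,
        -1.44057265e+03],
       [ 0.00000000e+00,  0.00000000e+00,  0.00000000e+00,
         1.00000000e+00]])}
scene {'fovy': 51.46574412060539, 'cx': 321.89940673597056, 'cy': 201.32185034987629, 'dist_coeffs': array([-0.00510854,  0.        ,  0.        ,  0.        ,  0.        ]), 'extrinsics': array([[-4.19993313e-01, -9.07519656e-01,  3.70018219e-03,
        -4.35901858e+01],
       [ 4.06265942e-01, -1.84367860e-01,  8.94961718e-01,
        -3.07816488e+02],
       [-8.11513156e-01,  3.77381195e-01,  4.46127596e-01,
        -7.59429042e+02],
       [ 0.00000000e+00,  0.00000000e+00,  0.00000000e+00,
         1.00000000e+00]])}
0.1 [ 281.23351343 -585.52495543  301.94159367] [-7.21394811e-04  9.75032186e-01  2.22062298e-01 -2.29197798e-04] 87.91253877161333 64.0
```

View pics/top0.png

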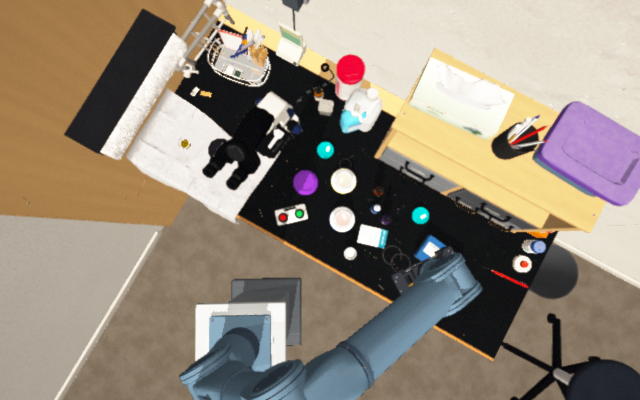

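View pics/scene0.png

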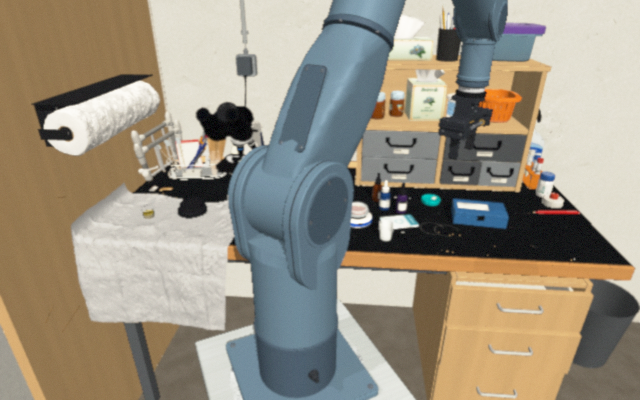

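The top view shows the console at about (291,214), with the green key at (299,213) and the red at (283,217). The two stands are at (343,181) and (342,219). I'll zoom in to tell which dish is which and measure them.

```bash
cat > h.py <<'E'
import numpy as np, cv2
from cell import ctrl
def K(i): f=200/np.tan(np.radians(i["fovy"]/2)); return np.array([[f,0,i["cx"]],[0,f,i["cy"]],[0,0,1]])
def world(i,uv,z):
    p=cv2.undistortPoints(np.array([[uv]],float),K(i),i["dist_coeffs"])[0,0]
    R=i["extrinsics"][:3,:3];t=i["extrinsics"][:3,3]
    d=R.T@np.array([p[0],-p[1],-1]);c=-R.T@t
    return c+d*(z-c[2])/d[2]
def pix(i,P):
    q=i["extrinsics"]@np.append(P,1);q=q[:3]*[1,-1,-1]
    return cv2.projectPoints(q.reshape(1,1,3),np.zeros(3),np.zeros(3),K(i),i["dist_coeffs"])[0].ravel()
def blobs(im,lo,hi,amin=20):
    m=cv2.inRange(cv2.cvtColor(im,cv2.COLOR_BGR2HSV),lo,hi)
    n,l,s,c=cv2.connectedComponentsWithStats(m)
    return [(c[k].round(2),s[k].tolist()) for k in range(1,n) if s[k][4]>=amin]
E
python3 - <<'E'
from h import *
im=ctrl.read_camera("top");i=ctrl.camera_info("top")
cv2.imwrite("pics/crop.png",cv2.resize(im[140:270,260:440],None,fx=4.4,fy=4.4,interpolation=cv2.INTER_CUBIC))
for n,uv,z in[("g",(299,213),43),("r",(283,217),43),("A",(343,181),50),("B",(342,219),50)]: print(n,world(i,uv,z).round(1))
for n,lo,hi in[("g",(50,120,60),(75,255,255)),("r",(0,150,80),(8,255,255)),("r2",(172,150,80),(180,255,255))]:
    for c,s in blobs(im[190:240,260:330],lo,hi,8): c=c+[260,190];print(n,c,s,world(i,c,43).round(1))
E
```

```text
g [ 468.4 -218.6   43. ]
r [ 455.1 -161.6   43. ]
A [ 579.6 -377.1   50. ]
B [ 444.1 -370.7   50. ]
g [298.85 213.15] [36, 20, 7, 7, 41] [ 467.9 -218.    43. ]
r [282.32 217.02] [19, 24, 7, 7, 40] [ 455.1 -159.2   43. ]
```

View pics/crop.png

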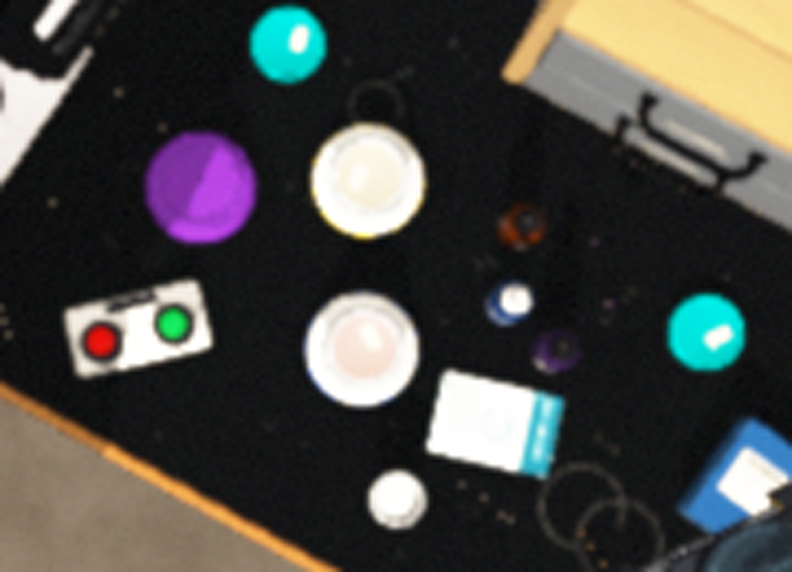

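Picture reading: in the crop, the pink dish (blue rim) is at (362,349), which is image (342.3,219.3). The tan dish (yellow rim) is behind it at (368,181). The green key is to the right of the red one, and their 60.2 mm spacing matches the given 60 mm. The bottles are right of the stands at about (515,290), and the purple and turquoise items are look-alikes. Next I'll go above the pink dish with the fingers shut.

{"name": "carry_out", "arguments": {
  "offset": [
    [0.66, -0.34, 0],
    [0.66, -0.34, 0],
    [0.66, -0.34, 0],
    [0.66, -0.34, 0],
    [0.66, -0.34, 0],
    [0.66, -0.34, 0],
    [0.66, -0.34, 0],
    [0.66, -0.34, 0],
    [0.66, -0.34, 0],
    [0.66, -0.34, 0],
    [0.66, -0.34, 0],
    [0.66, -0.34, 0],
    [0, 0, 0.6],
    [0, 0, 0.6],
    [0, 0, 0.6],
    [0, 0, 0.6],
    [0, 0, 0],
    [0, 0, 0]
  ],
  "roll": [0, 0, 0, 0, 0, 0, 0, 0, 0, 0, 0, 0, 0, 0, 0, 0, 0, 0],
  "claw": [0, 0, 0, 0, 0, 0, 0, 0, 0, 0, 0, 0, 0, 0, 0, 0, 0, 0]
}}

```text
clock: 1.65
eef_pos: [442.1, -372.3, 230.1]
tcp_rot: [-0.001, 0.975, 0.222, -0.001]
force: [0.2, 1.0, 0.2]
gripper_width: 0.7
gripper_force: 0.0
```

Run:
```python
from h import *
s=ctrl.observe();i=ctrl.camera_info("wrist");im=ctrl.read_camera("wrist");j=ctrl.camera_info("top");t=ctrl.read_camera("top")
print(s["clock"],s["eef_pos"].round(1),s["tcp_rot"].round(4),s["force"],s["gripper_width"])
R=i["extrinsics"];print("cam",(-R[:3,:3].T@R[:3,3]).round(1))
P=world(j,(342.3,219.3),50);G=world(j,(298.85,213.15),43)
for p,n in((P,"P"),(G,"G"),(s["eef_pos"]-[0,0,64],"tip")): print(n,p.round(1),pix(i,p).round(1))
q=im.copy()
for p in(P,G): cv2.drawMarker(q,tuple(int(v) for v in pix(i,p)),(255,0,0),0,10)
cv2.imwrite("pics/w1.png",q); cv2.imwrite("pics/t1.png",cv2.resize(t[140:270,260:440],None,fx=4.4,fy=4.4))
```

```text
1.65 [ 442.1 -372.3  230.1] [-9.000e-04  9.750e-01  2.221e-01 -7.000e-04] [0.18689599 0.99839536 0.24411905] 0.6919154881289086
cam [ 500.6 -345.1  311.5]
P [ 443.1 -371.8   50. ] [321. 191.]
G [ 467.9 -218.    43. ] [169.4  86.5]
tip [ 442.1 -372.3  166.1] [320.4 245.7]
```

View pics/w1.png

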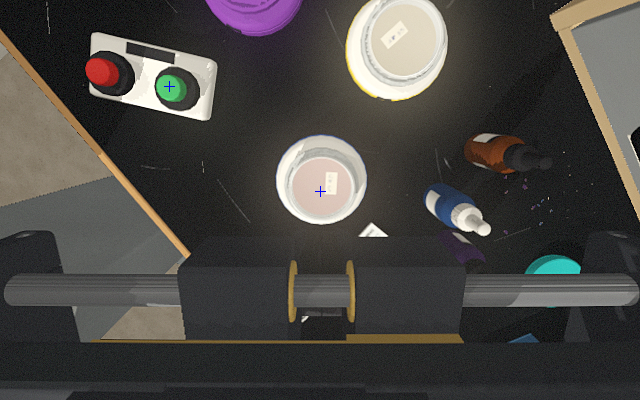

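The wrist view shows the pink dish under the tool. Its lid centre is at about (320,188) and the calibrated point projects to (321,191), so they agree within about 2 mm. The green cap is at about (174,88). Descending to just above the lid.

{"name": "carry_out", "arguments": {
  "offset": [
    [0, 0, 0.6],
    [0, 0, 0.6],
    [0, 0, 0.6],
    [0, 0, 0.6],
    [0, 0, 0.6],
    [0, 0, 0.6],
    [0, 0, 0.1],
    [0, 0, 0.1],
    [0, 0, 0],
    [0, 0, 0]
  ],
  "roll": [0, 0, 0, 0, 0, 0, 0, 0, 0, 0],
  "claw": [0, 0, 0, 0, 0, 0, 0, 0, 0, 0]
}}

```text
clock: 2.58
eef_pos: [443.3, -373.3, 118.0]
tcp_rot: [0.001, 0.975, 0.222, 0.001]
force: [0.1, 0.2, 0.0]
gripper_width: 0.7
gripper_force: 0.0
```

{"name": "carry_out", "arguments": {
  "offset": [
    [0, 0, 0.05],
    [0, 0, 0.05],
    [0, 0, 0.05],
    [0, 0, 0.05],
    [0, 0, 0],
    [0, 0, 0]
  ],
  "roll": [0, 0, 0, 0, 0, 0],
  "claw": [0, 0, 0, 0, 0, 0]
}}

```text
clock: 3.08
eef_pos: [443.0, -373.1, 111.0]
tcp_rot: [0.0, 0.975, 0.222, 0.0]
force: [1.0, -1.1, 2.9]
gripper_width: 0.5
gripper_force: 1.5
```

{"name": "carry_out", "arguments": {
  "offset": [
    [0, 0, 0.05],
    [0, 0, 0.05],
    [0, 0, 0],
    [0, 0, 0]
  ],
  "roll": [0, 0, 0, 0],
  "claw": [0, 0, 0, 0]
}}

```text
clock: 3.42
eef_pos: [443.0, -373.0, 107.9]
tcp_rot: [0.0, 0.975, 0.222, 0.0]
force: [1.2, -1.6, 4.1]
gripper_width: 0.2
gripper_force: 2.2
```

The force is 4.1 N with the pad down about 5 mm, so it counts. I'll hold briefly, then lift.

{"name": "carry_out", "arguments": {
  "offset": [
    [0, 0, 0],
    [0, 0, 0],
    [0, 0, -0.1],
    [0, 0, -0.1],
    [0, 0, -0.1],
    [0, 0, -0.2],
    [0, 0, -0.4],
    [0, 0, -0.6],
    [0, 0, -0.6],
    [0, 0, 0],
    [0, 0, 0]
  ],
  "roll": [0, 0, 0, 0, 0, 0, 0, 0, 0, 0, 0],
  "claw": [0, 0, 0, 0, 0, 0, 0, 0, 0, 0, 0]
}}

```text
clock: 4.33
eef_pos: [442.8, -372.9, 172.0]
tcp_rot: [0.001, 0.975, 0.222, 0.001]
force: [-0.5, 0.6, -0.5]
gripper_width: 0.5
gripper_force: 0.0
```

Run:
```python
from h import *
s=ctrl.observe();i=ctrl.camera_info("wrist");im=ctrl.read_camera("wrist")
print(s["eef_pos"].round(1),s["force"].round(1))
for c,b in blobs(im,(50,120,60),(75,255,255),100): print(c,b,world(i,c,43).round(1),world(i,c,39).round(1))
cv2.imwrite("pics/w2.png",im)
```

```text
[ 442.8 -372.9  172. ] [-0.5  0.6 -0.5]
[127.64  80.97] [108, 64, 41, 35, 1135] [ 467.5 -220.4   43. ] [ 466.9 -218.    39. ]
```

View pics/w2.png

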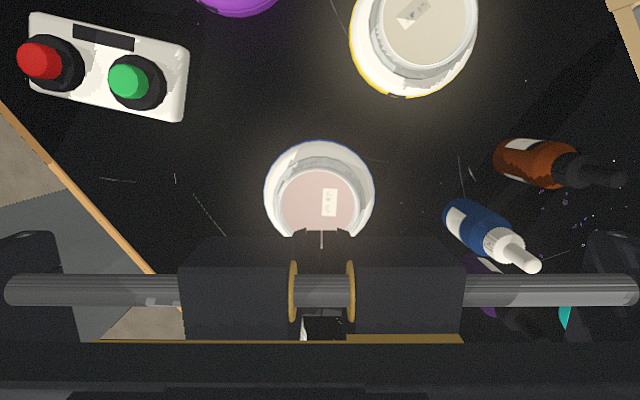

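The dish sits centred on its pad and the pad is back up. The green cap is at (128,81), which gives a key position of about (467.5,-219). That agrees with the top view. Moving above the green key.

{"name": "carry_out", "arguments": {
  "offset": [
    [0.37, -0.53, 0],
    [0.37, -0.53, 0],
    [0.37, -0.53, 0],
    [0.37, -0.53, 0],
    [0.37, -0.53, 0],
    [0.37, -0.53, 0],
    [0.37, -0.53, 0],
    [0.37, -0.53, 0],
    [0, 0, 0],
    [0, 0, 0.6],
    [0, 0, 0.6],
    [0, 0, 0.5],
    [0, 0, 0.1],
    [0, 0, 0.1],
    [0, 0, 0],
    [0, 0, 0]
  ],
  "roll": [0, 0, 0, 0, 0, 0, 0, 0, 0, 0, 0, 0, 0, 0, 0, 0],
  "claw": [0, 0, 0, 0, 0, 0, 0, 0, 0, 0, 0, 0, 0, 0, 0, 0]
}}

```text
clock: 5.72
eef_pos: [467.7, -220.0, 114.2]
tcp_rot: [0.0, 0.975, 0.222, 0.0]
force: [0.4, -0.6, 0.2]
gripper_width: 0.5
gripper_force: 0.0
```

{"name": "carry_out", "arguments": {
  "offset": [
    [0, 0, 0.1],
    [0, 0, 0.1],
    [0, 0, 0.05],
    [0, 0, 0.05],
    [0, 0, 0],
    [0, 0, 0]
  ],
  "roll": [0, 0, 0, 0, 0, 0],
  "claw": [0, 0, 0, 0, 0, 0]
}}

```text
clock: 6.22
eef_pos: [467.9, -219.8, 104.9]
tcp_rot: [0.0, 0.975, 0.222, 0.0]
force: [0.3, -0.3, 2.1]
gripper_width: 0.3
gripper_force: 1.3
```

{"name": "carry_out", "arguments": {
  "offset": [
    [0, 0, 0.05],
    [0, 0, 0.05],
    [0, 0, 0],
    [0, 0, 0]
  ],
  "roll": [0, 0, 0, 0],
  "claw": [0, 0, 0, 0]
}}

```text
clock: 6.55
eef_pos: [467.9, -219.8, 101.8]
tcp_rot: [0.0, 0.975, 0.222, 0.0]
force: [0.3, -2.1, 4.8]
gripper_width: 0.1
gripper_force: 2.1
```

The key is down about 5 mm at about 4.5 N, so it registers. I'll hold briefly, then withdraw.

{"name": "carry_out", "arguments": {
  "offset": [
    [0, 0, 0],
    [0, 0, 0],
    [0, 0, -0.1],
    [0, 0, -0.1],
    [0, 0, -0.1],
    [0, 0, -0.3],
    [0, 0, -0.6],
    [0, 0, -0.8],
    [0, 0, -0.8],
    [0, 0, -0.8],
    [0, 0, -0.8],
    [0, 0, -0.8],
    [0, 0, 0],
    [0, 0, 0],
    [0, 0, 0]
  ],
  "roll": [0, 0, 0, 0, 0, 0, 0, 0, 0, 0, 0, 0, 0, 0, 0],
  "claw": [0, 0, 0, 0, 0, 0, 0, 0, 0, 0, 0, 0, 0, 0, 0]
}}

```text
clock: 7.8
eef_pos: [466.8, -219.2, 257.2]
tcp_rot: [-0.0, 0.975, 0.222, -0.001]
force: [-0.7, -0.3, 0.2]
gripper_width: 0.7
gripper_force: 0.0
```

Run:
```python
from h import *
s=ctrl.observe();print(s["eef_pos"].round(1),s["force"].round(1))
cv2.imwrite("pics/w3.png",ctrl.read_camera("wrist"))
```

```text
[ 466.8 -219.2  257.2] [-0.7 -0.3  0.2]
```

View pics/w3.png

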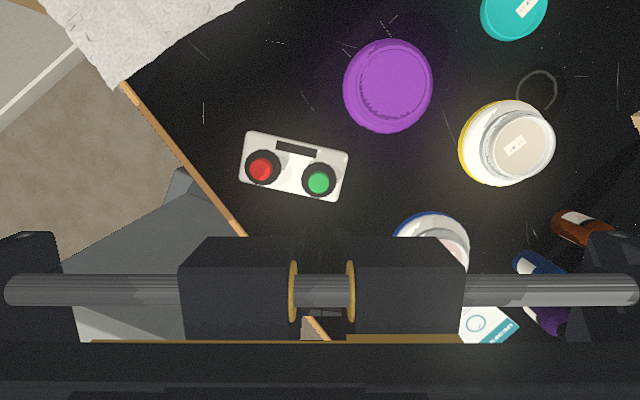

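The view shows both keys up, with green at (318,181) and red at (262,168). The dishes are on their stands, the visible bottles are upright and the arm is well clear.

```bash
python3 -c "
from cell import ctrl
print(ctrl.job_done())"
```

```text
the job is handed in; nothing more can be done
None
```

I pressed the pink dish's pad (about 4 N) and let it come up, then pressed the green key (about 4.8 N), withdrew clear and handed the job in at about 8 s; no verdict was returned.

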